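Index the bottle carousel one notch to the filling mark

ROBOT

A 7-joint arm with a two-finger parallel gripper is mounted at the origin on the work surface. World frame = base frame: x ahead of the robot, y to its left, z up, the work surface at z = 0. Lengths are in m, angles in degrees, forces in N, time in s.
With the tool pointing down it reaches from about 0.4 to 0.85 m from the base axis. Payload 4.5 kg.
Tool frame: the origin (TCP) lies between the finger pads; the fingertips stand 8 mm ahead of it and the grasp point (between the pads) lies 11 mm behind it; z points along the fingers, y is the direction in which the jaws open and shut (so a half turn about z gives the same grasp; the last joint's range is limited). The gripper opens to 88 mm and grips with 3 to 60 N. Pads are 18 mm wide; open, the fingers measure 123 mm over their backs; the gripper's body (75 mm by 187 mm) begins 45 mm behind the grasp point.
Start: joints at [-66.532, 39.483, -11.15, 89.685, 9.013, 51.709, -12.324], TCP at [0.229, 0.581, 0.247] pointing down, gripper open.
Joint ranges: [-172.22, 172.22], [-26.19, 119.32], [-84.43, 86.54], [7.71, 146.69], [-57.33, 237.33], [2.42, 119.75], [-152.13, 152.13]. Speed limits (degrees/s): [147.25, 147.25, 180, 180, 180, 180, 180].

INTERFACE

Orientations are given as a 3x3 rotation matrix whose columns are the frame's x, y, z axes.
In Python, from cell import env gives the robot as it stands.
- The arm moves only by the tool jog_arm, never from a script. Its argument "deltas" is a list of rows, each a list of 2 entries, a list of its own where there are three numbers: the shift along the world's x, y, z in m, then the turn about the world's z in rad. In form: [[[x, y, z], spin], ...]. A call has 1 to 8 rows; each row shifts and turns the commanded pose from where the row before left it; what a row does not reach is not made up. A row lasts 1/10 s, in which the tool goes at most 50 mm and 8.59 degrees, less where a joint would pass 70% of its speed; a pose out of reach is approached as far as the arm can. A call with a gripper value outside its range is refused whole. "grip" is the opening, from 0 (shut) to 1 (fully open), set as the call begins (left out, the last holds). The fingers move at their own pace and stop on an object; "force" is the grip in N (left out, the last holds). Time passes only in rows, so rows that do not move let the fingers close. It gives the time, the measured TCP pose, the force and the opening at its end, in the units of the state.
- env.observe(): the state, without advancing time (a new reading comes with each control period).
- env.camera(name): name is "scene" or "top" or "wrist"; returns a dict with "pixels" (400x640x3 uint8, red, green, blue), "intrinsics" (3x3 intrinsics, pixels), "T" (4x4, takes a point from camera to world coordinates). Camera axes: x right, y up, looking along -z (the intrinsics and any distortion apply to the point x, -y, -z); pixel columns grow to the right and rows downward; lengths in m; the calibration is good to about 2 mm. The wrist camera is an equidistant fisheye: a pixel r from the principal point sees the ray r / f radians off the axis. A picture is of the moment at which its call begins. There is no depth.
- env.job_done(): hands the job in, once; it reports no verdict.
Trained networks look in a picture, given as the dict that the camera call returned (one of the last four; its "shot" number tells which), for a name from the list of things; names that differ only in an ending like _2 or _b are one class to them, and where a whole thing is asked for, a point or a joint stands for the part that bears it (a point fixed in the world has none). Each returns a list of dicts, best first, with "conf" (0 to 1); they miss things now and then, are a little off and sometimes report something else, mostly with a low value. They report only what shows in the picture. A call takes as long as a camera call.
- env.find_in(picture, target): "location" ([column, row] in pixels, amid what is visible of it).
- env.mark_of(picture, target): "location" ([column, row] in pixels: a listed point, or the origin of a listed thing).
The state is a dict: "time": time; "joint_pos": joint angles; "joint_velocities": joint speeds; "joint_efforts": joint torques, N m; "position": TCP position; "tcp_rot": TCP orientation; "wrist_force": force on the tool from outside, world axes, zero at the start; "moment": the same for the moment, N m; "finger_gap": opening from 0.0 (shut) to 1.0 (fully open).
Only numpy, scipy, OpenCV 4.12 (cv2) and the standard library are available. Lean on these libraries where they do the work, as an engineer would, in place of code of your own. Each camera call takes 0.05 s, during which the arm holds its last target. There are 200 camera calls.

TASK

Two bottle carousels stand on the lab bench, each locked by a spring-loaded pull ring in its middle. On the one that carries the red-capped bottle, pull the ring up, turn the carousel one notch so that the red-capped bottle stands next to the yellow post, and let the ring go back fully down so that the carousel is locked there. Leave the other carousel locked as it is.

Things in the scene. Friction and masses are not known exactly. Their poses are not given: they have to be found in the camera images.
- ring_center (a point): Centre of the upright orange hoop of the pull ring to use, on the carousel's axis, 104 mm above the bench when locked. Round bar 10 mm thick, 38 mm outside, 18 mm opening; top 19 mm above this point. Pinch its 10 mm thickness from above: z is up, x (in the hoop's plane) points at the red cap, y is across the hoop. All else on the carousel is below 86 mm. Ring and carousel turn together.
- pull_ring (a joint): How far that ring is pulled up, m: 0 fully down (locked), 0.024 upper stop. A spring pushes it down, 4 N at the bottom, 7 N at the top. Its cross bar lies in one of six notches, 60 degrees apart, of a fixed crown; it can turn once pulled up 14 mm or more (18 to 20 mm is comfortable). Let down within 20 degrees of a notch it centres itself.
- carousel (a joint): Turn of the carousel with the red cap, rad, positive anticlockwise from above; about 0 at the start, notches every 1.047 rad (60 degrees). Turns easily with the ring up. The plate is an aluminium disc, 180 mm across, with six small amber bottles fixed in it, on a fixed round grey base 240 mm across.
- red_bottle (a point): Centre of the top of the red cap, 78 mm above the bench, 68 mm from the carousel's axis; the bottle is 27 mm across. The other five caps on this carousel are white. At the start it stands one notch (60 degrees) from the yellow post, on either side.
- yellow_post: Fixed yellow post with a ball top, 52 mm tall, 19 mm across, on the rim of the same base, 106 mm from the axis; origin at the centre of its foot, 14 mm above the bench. It marks the filling place: the red-capped bottle belongs on the line from the axis to this post, 38 mm from it. A like blue post 120 degrees round is of no use here.
- other_ring (a joint): Pull ring of the other carousel (same make, one blue cap and five white, no posts), m, 0 fully down. Not to be pulled.
- other_carousel (a joint): Turn of the other carousel, rad, about 0 at the start. To be left alone.
- other_ring_center (a point): Centre of the hoop of the other carousel's pull ring, 104 mm above the bench.

How it is judged (in metres and radians):
On the way, in this order (a step that is already met when the one before it is completed fails the run):
1. the ring of the carousel with the red-capped bottle is pulled up clear of its notch (value of joint pull_ring above 0.01 m), for 0.1 s.
2. the red-capped bottle is locked next to the yellow post (horizontal distance between red_bottle and yellow_post below 0.048 m and value of joint pull_ring below 0.004 m), for 0.2 s.
At the end, for the whole second after the job is handed in: The red cap's centre is within 48 mm, measured level, of the yellow post (38 mm when in line; about 20 degrees off at most), the ring is down within 4 mm of the bottom, so that its bar is in the notch, and the carousel is at rest (all of step 2 and velocity of joint carousel between -0.05 and 0.05 rad/s); the robot touches nothing.
It fails at once if the other carousel's ring is pulled up by more than 6 mm, or that carousel is turned by more than 0.2 rad (value of joint other_ring above 0.006 m or value of joint other_carousel above 0.2 rad or value of joint other_carousel below -0.2 rad).
It also fails if it takes over 35 s, if anything falls off the work surface, if the arm or the gripper's body presses on something with over 40 N, if the wrist force passes 120 N, or if a joint passes its speed limit or range.

## Working session

There is one attempt and no reset: what is moved stays moved. The work goes in short steps, Python scripts to look and compute and a tool call to move; the robot and the scene stay as the last step left them, time stands still between calls to the robot, and variables do not carry over. Pictures are saved under pics/ and viewed, about 8 in all and at most 12, crops included, and the job is handed in when it is done.

Besides the shell and the picture viewer there is one more tool, called after ">>>" in YAML: its name, and indented under it one key for each argument. jog_arm: Moves the arm, as the interface text tells. Its arguments: {"type":"object","properties":{"deltas":{"type":"array","items":{"type":"array"}},"grip":{"type":"number"},"force":{"type":"number"}},"required":["deltas"]}

```bash
mkdir -p pics
cat > h.py <<'E'
import numpy as np, cv2
from cell import env
def ray(pic,px,fish=False):
    K=np.array(pic["intrinsics"]);T=np.array(pic["T"])
    u=(px[0]-K[0,2])/K[0,0];v=(px[1]-K[1,2])/K[1,1]
    if fish:
        r=np.hypot(u,v);s=np.sin(r)/max(r,1e-9);d=np.array([u*s,-v*s,-np.cos(r)])
    else: d=np.array([u,-v,-1.])
    return T[:3,3],T[:3,:3]@d
def atz(pic,px,z,fish=False):
    o,d=ray(pic,px,fish);return (o+d*(z-o[2])/d[2]).round(4)
def save(pic,n): cv2.imwrite(f"pics/{n}.png",cv2.cvtColor(np.array(pic["pixels"]),cv2.COLOR_RGB2BGR))
E
cat > look.py <<'E'
import sys
from h import *
Z=dict(ring_center=.104,red_bottle=.078,yellow_post=.014,other_ring_center=.104)
for n in sys.argv[2:]:
    p=env.camera(n);save(p,n+sys.argv[1]);print(n)
    for t,z in Z.items():
        for r in env.mark_of(p,t)[:3]: print(t,round(r["conf"],2),np.round(r["location"],1),atz(p,r["location"],z,n=="wrist"))
s=env.observe();print({k:s[k] for k in("time","position","finger_gap","wrist_force")});print(np.round(s["tcp_rot"],3))
E
python3 look.py 0 top scene
```

```text
top
ring_center 0.7 [418.3 189.7] [ 0.5962 -0.2437  0.104 ]
red_bottle 0.64 [402.  169.4] [ 0.6535 -0.2084  0.078 ]
yellow_post 0.47 [372.8 194.1] [ 0.6011 -0.1397  0.014 ]
other_ring_center 0.63 [245.  220.5] [0.5142 0.1793 0.104 ]
scene
ring_center 0.45 [243.5 160.9] [ 0.5808 -0.2523  0.104 ]
red_bottle 0.59 [239.8 185.8] [ 0.6359 -0.2249  0.078 ]
yellow_post 0.72 [282.7 209.8] [ 0.5965 -0.144   0.014 ]
other_ring_center 0.57 [433.8 200. ] [0.528  0.1728 0.104 ]
{'time': 0.5, 'position': array([0.22934114, 0.58137865, 0.24671977]), 'finger_gap': 0.997595560011985, 'wrist_force': array([ 0.08489019,  0.31829614, -0.21747093])}
[[-0.93   0.367 -0.   ]
 [ 0.367  0.93  -0.   ]
 [ 0.    -0.    -1.   ]]
```

View pics/top0.png

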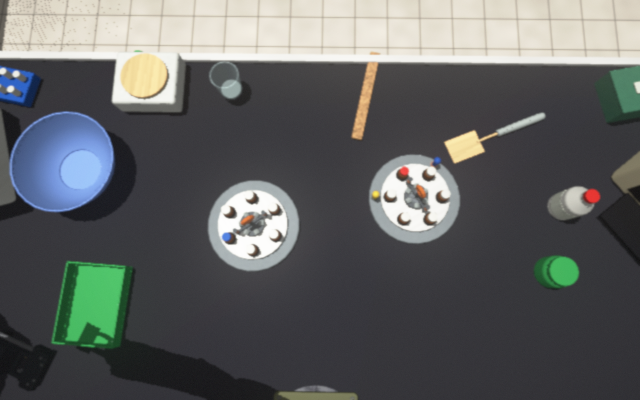

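View pics/scene0.png

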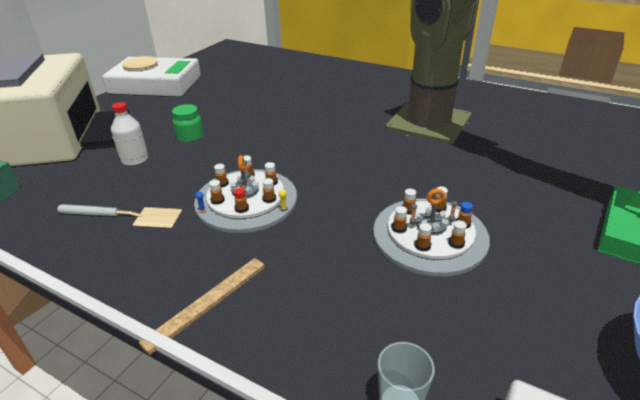

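Top view: red cap (403,172), yellow post (376,195) and hoop (420,191) all sit on the right-hand carousel, so the red cap must turn about +60° (anticlockwise). I'll move over it and check from near.

>>> jog_arm:
  deltas:
    - [[0.015,-0.034,0],-0.09]
    - [[0.015,-0.034,0],-0.09]
    - [[0.015,-0.034,0],-0.09]
    - [[0.015,-0.034,0],-0.09]
    - [[0.015,-0.034,0],-0.09]
    - [[0.015,-0.034,0],-0.09]
    - [[0.015,-0.034,0],-0.09]
    - [[0.015,-0.034,0],-0.09]
  grip: 1

```text
time: 1.3
position: [0.3499, 0.3082, 0.247]
tcp_rot: [[-0.454, 0.891, 0.001], [0.891, 0.454, 0.001], [0.0, 0.001, -1.0]]
wrist_force: [0.6, 0.5, 0.1]
finger_gap: 1.0
```

>>> jog_arm:
  deltas:
    - [[0.015,-0.034,0],-0.09]
    - [[0.015,-0.034,0],-0.09]
    - [[0.015,-0.034,0],-0.09]
    - [[0.015,-0.034,0],-0.09]
    - [[0.015,-0.034,0],-0.09]
    - [[0.015,-0.034,0],-0.09]
    - [[0.015,-0.034,0],-0.09]
    - [[0.015,-0.034,0],-0.09]

```text
time: 2.1
position: [0.47, 0.0361, 0.247]
tcp_rot: [[0.246, 0.969, 0.001], [0.969, -0.246, 0.0], [0.001, 0.001, -1.0]]
wrist_force: [-0.2, 0.3, 0.9]
finger_gap: 1.003
```

>>> jog_arm:
  deltas:
    - [[0.015,-0.034,0],-0.09]
    - [[0.015,-0.034,0],-0.09]
    - [[0.015,-0.034,0],-0.09]
    - [[0.015,-0.034,0],-0.09]
    - [[0.015,-0.034,0],-0.09]
    - [[0.015,-0.034,0],-0.09]
    - [[0,0,0],-0.05]
    - [[0,0,0],0]

```text
time: 2.9
position: [0.5594, -0.1676, 0.2466]
tcp_rot: [[0.742, 0.67, -0.0], [0.67, -0.742, -0.0], [-0.0, 0.0, -1.0]]
wrist_force: [0.7, 0.5, -0.1]
finger_gap: 1.001
```

```bash
python3 look.py 1 wrist top; python3 -c "
from h import *;print(np.round(env.observe()['joint_pos'],1))"
```

```text
wrist
ring_center 0.97 [401.1 224. ] [ 0.5923 -0.25    0.104 ]
red_bottle 0.95 [408.9 153.6] [ 0.6487 -0.2129  0.078 ]
yellow_post 0.56 [322.9 138.9] [ 0.5954 -0.1439  0.014 ]
other_ring_center 0.8 [68.8 33.1] [0.5147 0.1698 0.104 ]
top
other_ring_center 0.64 [244.5 221. ] [0.5129 0.1804 0.104 ]
{'time': 3.4, 'position': array([ 0.55936735, -0.16624827,  0.24686069]), 'finger_gap': 0.9971537841596896, 'wrist_force': array([-0.43941566, -0.28944628, -0.92102101])}
[[ 0.741  0.672  0.   ]
 [ 0.672 -0.741  0.   ]
 [ 0.     0.    -1.   ]]
[  2.   37.2  17.3  98.  -14.3  46.9 -22. ]
```

>>> jog_arm:
  deltas:
    - [[0.011,-0.028,-0.012],-0.06]
    - [[0.011,-0.028,-0.012],-0.06]
    - [[0.011,-0.028,-0.012],-0.05]
    - [[0,0,-0.014],0]
    - [[0,0,-0.01],0]
    - [[0,0,0],0]
  grip: 0.6

```text
time: 4.0
position: [0.5913, -0.2485, 0.1849]
tcp_rot: [[0.843, 0.538, -0.003], [0.538, -0.843, 0.003], [-0.001, -0.004, -1.0]]
wrist_force: [-0.7, 1.2, -0.4]
finger_gap: 0.599
```

```bash
python3 look.py 2 wrist
```

```text
wrist
ring_center 0.78 [322.7 215.8] [ 0.5936 -0.2508  0.104 ]
red_bottle 0.82 [321.7 120. ] [ 0.6519 -0.2128  0.078 ]
yellow_post 0.69 [234.8 133. ] [ 0.5932 -0.1468  0.014 ]
{'time': 4.25, 'position': array([ 0.5928247 , -0.25001156,  0.18762399]), 'finger_gap': 0.5991817330745487, 'wrist_force': array([-2.15999801e-01,  1.32210395e-04, -2.07313312e-01])}
[[ 0.844  0.537  0.001]
 [ 0.537 -0.844 -0.   ]
 [ 0.001  0.001 -1.   ]]
```

View pics/wrist2.png

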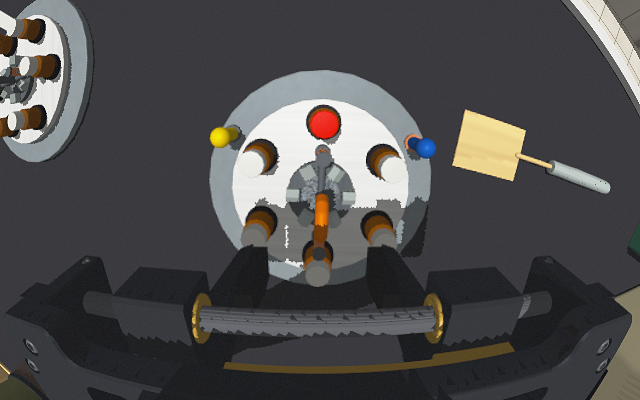

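The red cap (323,123) and the hoop (321,210) line up with the tool's x axis, and the yellow post (222,136) is on the anticlockwise side. Next I'll descend and grip.

>>> jog_arm:
  deltas:
    - [[0,0,-0.025],0]
    - [[0,0,-0.025],0]
    - [[0,0,-0.02],0]
    - [[0,0,-0.012],0]
    - [[0,0,-0.006],0]
    - [[0,0,0],0]
    - [[0,0,0],0]

```text
time: 4.95
position: [0.593, -0.251, 0.0997]
tcp_rot: [[0.844, 0.536, 0.002], [0.536, -0.844, -0.001], [0.001, 0.002, -1.0]]
wrist_force: [0.8, -0.1, -0.0]
finger_gap: 0.598
```

>>> jog_arm:
  deltas:
    - [[0,0,0],0]
    - [[0,0,0],0]
    - [[0,0,0],0]
    - [[0,0,0],0]
    - [[0,0,0],0]
    - [[0,0,0],0]
  grip: 0
  force: 30

```text
time: 5.55
position: [0.5924, -0.2507, 0.0988]
tcp_rot: [[0.844, 0.536, 0.0], [0.536, -0.844, -0.0], [0.0, 0.0, -1.0]]
wrist_force: [0.8, 0.5, 0.1]
finger_gap: 0.104
```

>>> jog_arm:
  deltas:
    - [[0,0,0.005],0]
    - [[0,0,0.005],0]
    - [[0,0,0.005],0]
    - [[0,0,0.004],0]
    - [[0,0,0],0]
    - [[0,0,0],0]
    - [[0,0,0],0]

```text
time: 6.25
position: [0.5924, -0.2507, 0.1175]
tcp_rot: [[0.844, 0.536, 0.0], [0.536, -0.844, -0.0], [-0.0, 0.0, -1.0]]
wrist_force: [2.0, -2.1, -6.5]
finger_gap: 0.1
```

```bash
python3 look.py 3 wrist; python3 -c "
from h import *;print(np.round(env.observe()['joint_pos'],1))"
```

```text
wrist
ring_center 0.73 [317.9 275.6] [ 0.5834 -0.2562  0.104 ]
red_bottle 0.81 [316.5 128.7] [ 0.6494 -0.2133  0.078 ]
yellow_post 0.94 [208.4 141.7] [ 0.5919 -0.1462  0.014 ]
{'time': 6.5, 'position': array([ 0.59236343, -0.25060213,  0.11762111]), 'finger_gap': 0.10030131402803676, 'wrist_force': array([ 2.43397243, -2.42891646, -6.69797621])}
[[ 0.844  0.536 -0.   ]
 [ 0.536 -0.844 -0.   ]
 [-0.     0.    -1.   ]]
[ 10.5  51.2  15.7  93.  -19.8  38.5 -21.4]
```

Wrist force is about -6.6 N, so the ring is up roughly 19 mm. Now for the turn of +60°.

>>> jog_arm:
  deltas:
    - [[0,0,0],0.05]
    - [[0,0,0],0.08]
    - [[0,0,0],0.08]
    - [[0,0,0],0.08]
    - [[0,0,0],0.08]
    - [[0,0,0],0.08]
    - [[0,0,0],0.08]
    - [[0,0,0],0]

```text
time: 7.3
position: [0.5918, -0.2501, 0.1175]
tcp_rot: [[0.457, 0.889, -0.001], [0.889, -0.457, 0.001], [0.001, -0.002, -1.0]]
wrist_force: [0.7, 0.4, -7.1]
finger_gap: 0.104
```

>>> jog_arm:
  deltas:
    - [[0,0,0],0.08]
    - [[0,0,0],0.08]
    - [[0,0,0],0.08]
    - [[0,0,0],0.08]
    - [[0,0,0],0.08]
    - [[0,0,0],0.08]
    - [[0,0,0],0.037]
    - [[0,0,0],0]

```text
time: 8.1
position: [0.5911, -0.25, 0.1173]
tcp_rot: [[-0.041, 0.999, -0.003], [0.999, 0.041, 0.001], [0.001, -0.003, -1.0]]
wrist_force: [-1.4, 0.9, -6.4]
finger_gap: 0.103
```

```bash
python3 look.py 4 wrist scene
```

```text
wrist
ring_center 0.9 [316.  277.2] [ 0.5912 -0.2612  0.104 ]
red_bottle 0.67 [318.7 129. ] [ 0.5895 -0.1818  0.078 ]
yellow_post 0.84 [326.1  75.9] [ 0.5937 -0.1446  0.014 ]
scene
ring_center 0.52 [241.1 150. ] [ 0.5436 -0.287   0.104 ]
red_bottle 0.71 [267.8 177. ] [ 0.5786 -0.1902  0.078 ]
yellow_post 0.41 [283.8 205.6] [ 0.582  -0.1504  0.014 ]
other_ring_center 0.67 [434.2 196.9] [0.5175 0.1703 0.104 ]
{'time': 8.6, 'position': array([ 0.59123954, -0.25004219,  0.1173215 ]), 'finger_gap': 0.10111847961481253, 'wrist_force': array([-4.01735707,  2.49780548, -7.6331692 ])}
[[-0.042  0.999 -0.003]
 [ 0.999  0.042  0.001]
 [ 0.001 -0.002 -1.   ]]
```

View pics/wrist4.png

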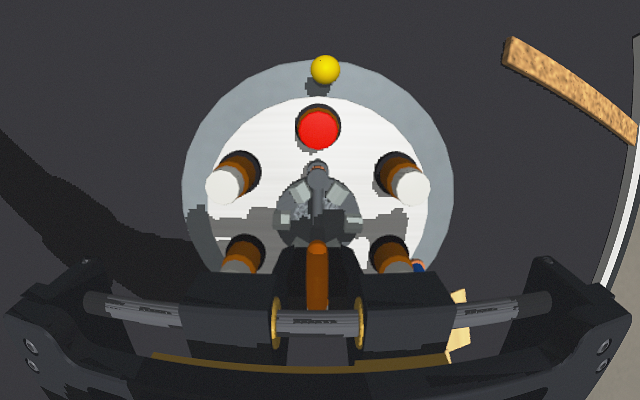

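The red cap (318,129) is next to the yellow post (325,70), about 3° past the line. I'll trim that back, lower the ring and release.

>>> jog_arm:
  deltas:
    - [[0,0,0],-0.04]
    - [[0,0,-0.005],0]
    - [[0,0,-0.005],0]
    - [[0,0,-0.005],0]
    - [[0,0,-0.004],0]
    - [[0,0,0],0]
    - [[0,0,0],0]

```text
time: 9.3
position: [0.5913, -0.2501, 0.0989]
tcp_rot: [[-0.002, 1.0, -0.002], [1.0, 0.002, 0.001], [0.001, -0.002, -1.0]]
wrist_force: [-4.4, 4.6, -3.9]
finger_gap: 0.104
```

>>> jog_arm:
  deltas:
    - [[0,0,0],0]
    - [[0,0,0],0]
    - [[0,0,0],0]
    - [[0,0,0],0]
    - [[0,0,0],0]
    - [[0,0,0],0]
  grip: 0.5

```text
time: 9.9
position: [0.5927, -0.2508, 0.099]
tcp_rot: [[-0.002, 1.0, 0.001], [1.0, 0.002, -0.0], [-0.0, 0.001, -1.0]]
wrist_force: [0.2, -1.4, -0.5]
finger_gap: 0.501
```

>>> jog_arm:
  deltas:
    - [[0,0,0.02],0]
    - [[0,0,0.03],0]
    - [[0,0,0.03],0]
    - [[0,0,0.03],0]
    - [[0,0,0.02],0]
    - [[0,0,0],0]

```text
time: 10.5
position: [0.5943, -0.2515, 0.232]
tcp_rot: [[-0.002, 1.0, 0.006], [1.0, 0.002, -0.002], [-0.002, 0.006, -1.0]]
wrist_force: [-0.4, -1.5, 1.2]
finger_gap: 0.501
```

```bash
python3 look.py 5 wrist scene; python3 -c "
import cv2;a=cv2.imread('pics/scene5.png')[110:250,170:330];b=cv2.imread('pics/wrist5.png')
cv2.imwrite('pics/c5.png',cv2.vconcat([cv2.resize(a,(343,300),interpolation=2),cv2.resize(b,(480,300))[:,60:403]]))"
```

```text
wrist
ring_center 0.94 [313.4 195.1] [ 0.5921 -0.2484  0.104 ]
yellow_post 0.59 [314.1  82.6] [ 0.5925 -0.1431  0.014 ]
scene
ring_center 0.7 [239.9 162.7] [ 0.5908 -0.2548  0.104 ]
ring_center 0.18 [283.5 206.2] [ 0.6826 -0.0796  0.104 ]
red_bottle 0.81 [266.  177.2] [ 0.5812 -0.1933  0.078 ]
yellow_post 0.59 [282.2 206.7] [ 0.5873 -0.1513  0.014 ]
other_ring_center 0.75 [432.1 196.7] [0.5188 0.1664 0.104 ]
{'time': 11.0, 'position': array([ 0.59217197, -0.25047547,  0.22811703]), 'finger_gap': 0.5034080837500967, 'wrist_force': array([-0.07611836,  0.61075637, -0.36605344])}
[[-0.002  1.    -0.001]
 [ 1.     0.002  0.   ]
 [ 0.    -0.001 -1.   ]]
```

View pics/c5.png

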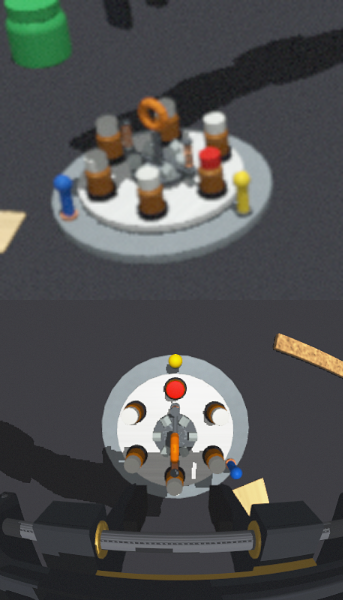

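The red cap (175,389 in the crop) is in line with the axis and the yellow post. In the scene view the hoop is back near its starting height: row 163, against 161 at the start and 150 when raised. The gripper is well clear.

```bash
python3 -c "
from h import *;print(env.job_done())"
```

```text
the job is handed in; nothing more can be done
None
```

The red-capped bottle now stands next to the yellow post, and its carousel is locked there. I pulled that carousel's ring up about 19 mm, turned it one notch (+60°, anticlockwise), lowered the ring and let go. The job was handed in at about 11 s, and no verdict was reported.

**Last checks:**
- **Alignment:** in the final wrist picture the red cap is in line with the axis and the yellow post.
- **Ring down:** in the scene view the hoop is back near its starting height (row 163, against 161 at the start and 150 when raised). The spring load on the wrist was gone once I let go.
- **Gripper clear:** it is open and about 130 mm above where it released the ring, with wrist force near zero.
- **Other carousel:** the arm did no work there. Its ring was found at about the same place each time, to within a few pixels and the camera's scatter.

**Missed or disagreed:**
- The network did not find the red cap in the last wrist picture; I confirmed it by eye and from the scene view.
- The scene camera's positions differed from the wrist camera's by about 1 cm, so I used the wrist camera's.

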